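# File the loose optical filters in the tray's slot

## Task

Three round optical filter cells lie loose in the wide pan of the white filter tray. With the fingertips, gently push them one at a time along the tray's floor, through the narrow gate in the pan's wall, until all three stand in a row completely inside the slot behind the gate; the order is free. Only push them: never lift or tip a cell, and leave the vial that stands in the pan, the vial beside the slot, the tweezers and the lamp where they are.

Things in the scene. Friction and masses are not known exactly. Their poses are not given: they have to be found in the camera images.
- filter_tray: white plastic tray fixed to the bench: a wide pan, a gate and a slot. Origin on the bench surface under the middle of the gate; x points through the gate along the slot, away from the pan, y across, z up. Floor top at z = 4 mm. Pan inside: x -145 to 0, y -85 to 85 mm. All walls: 5 mm thick, tops at z = 11 mm, so the cells stand 13 mm proud and fingertips at z 14 to 16 mm push them while passing over the walls
- gate (a point): middle of the gate, on the tray's floor, at the pan-side face of the gate wall; axes as the tray's. The opening is 36 mm wide between two round posts, in a wall at tray x = 0 to 5 mm. On the pan side two slanting lead-in walls narrow from about 65 mm apart at x = -15 mm down to the gate
- slot_end (a point): far end of the slot, on the floor in the middle of the stop wall's inner face, 112 mm past the gate; axes as the tray's. The slot is straight, 38 mm wide (one cell wide), and holds three 30 mm cells in a row with 22 mm to spare; a cell pushed in slides those ahead of it along
- cell_1: a filter cell: a short round dark metal mount, 30 mm across and 20 mm high, with a glass disc set in its top; about 45 g, loose, standing flat in the pan at the start. All three are alike. Origin: centre of its underside; z axis up
- cell_2: a filter cell: a short round dark metal mount, 30 mm across and 20 mm high, with a glass disc set in its top; about 45 g, loose, standing flat in the pan at the start. All three are alike. Origin: centre of its underside; z axis up
- cell_3: a filter cell: a short round dark metal mount, 30 mm across and 20 mm high, with a glass disc set in its top; about 45 g, loose, standing flat in the pan at the start. All three are alike. Origin: centre of its underside; z axis up
- vial_pan: small screw-cap vial, 15 mm across, 50 mm high, standing loose in a rear corner of the pan (far from the gate); bystander. Origin: centre of its underside
- vial_bench: small screw-cap vial, 15 mm across, 50 mm high, standing loose on the bench beside the slot; bystander. Origin: centre of its underside
- tweezers: steel tweezers, 128 mm long (along its y), 12 mm wide, 9 mm high, lying loose on the bench left of the pan; bystander. Origin: centre of its underside
- lamp: glass lamp on a foam block, 142 mm long (along its y), 50 mm wide, 55 mm high, lying loose on the bench to the right of the tray; bystander. Origin: centre of its underside
Things that resemble listed ones, but are neither listed nor needed, are in the scene too. What is shaped like the cell_1 but green or yellow is not meant.

How it is judged (in metres and radians):
On the way, in this order (a step that is already met when the one before it is completed fails the run):
1. one cell is through the gate and in the slot, the other two are still in the pan ((((x of cell_1 in the frame of filter_tray between 0.012 and 0.112 m and y of cell_1 in the frame of filter_tray between -0.012 and 0.012 m and z of cell_1 in the frame of filter_tray below 0.008 m) and x of each of cell_2, cell_3 in the frame of filter_tray below 0.008 m) or ((x of cell_2 in the frame of filter_tray between 0.012 and 0.112 m and y of cell_2 in the frame of filter_tray between -0.012 and 0.012 m and z of cell_2 in the frame of filter_tray below 0.008 m) and x of each of cell_1, cell_3 in the frame of filter_tray below 0.008 m) or ((x of cell_3 in the frame of filter_tray between 0.012 and 0.112 m and y of cell_3 in the frame of filter_tray between -0.012 and 0.012 m and z of cell_3 in the frame of filter_tray below 0.008 m) and x of each of cell_1, cell_2 in the frame of filter_tray below 0.008 m))), for 0.2 s.
2. a second cell is in the slot, the third still in the pan (((x of cell_1 in the frame of filter_tray below 0.008 m and (x of cell_2 in the frame of filter_tray between 0.012 and 0.112 m and y of cell_2 in the frame of filter_tray between -0.012 and 0.012 m and z of cell_2 in the frame of filter_tray below 0.008 m) and (x of cell_3 in the frame of filter_tray between 0.012 and 0.112 m and y of cell_3 in the frame of filter_tray between -0.012 and 0.012 m and z of cell_3 in the frame of filter_tray below 0.008 m)) or (x of cell_2 in the frame of filter_tray below 0.008 m and (x of cell_1 in the frame of filter_tray between 0.012 and 0.112 m and y of cell_1 in the frame of filter_tray between -0.012 and 0.012 m and z of cell_1 in the frame of filter_tray below 0.008 m) and (x of cell_3 in the frame of filter_tray between 0.012 and 0.112 m and y of cell_3 in the frame of filter_tray between -0.012 and 0.012 m and z of cell_3 in the frame of filter_tray below 0.008 m)) or (x of cell_3 in the frame of filter_tray below 0.008 m and (x of cell_1 in the frame of filter_tray between 0.012 and 0.112 m and y of cell_1 in the frame of filter_tray between -0.012 and 0.012 m and z of cell_1 in the frame of filter_tray below 0.008 m) and (x of cell_2 in the frame of filter_tray between 0.012 and 0.112 m and y of cell_2 in the frame of filter_tray between -0.012 and 0.012 m and z of cell_2 in the frame of filter_tray below 0.008 m)))), for 0.2 s.
At the end, for the whole second after the job is handed in: all three cells stand flat and at rest inside the slot, each with its centre at least 12 mm past the pan-side face of the gate wall, and both vials still stand (x of cell_1 in the frame of filter_tray between 0.012 and 0.112 m and y of cell_1 in the frame of filter_tray between -0.012 and 0.012 m and z of each of cell_1, cell_2, cell_3 in the frame of filter_tray below 0.008 m and linear speed of each of cell_1, cell_2, cell_3 below 0.01 m/s and angle between each of cell_1, cell_2, cell_3's own z axis and vertical below 0.1 rad and x of cell_2 in the frame of filter_tray between 0.012 and 0.112 m and y of cell_2 in the frame of filter_tray between -0.012 and 0.012 m and x of cell_3 in the frame of filter_tray between 0.012 and 0.112 m and y of cell_3 in the frame of filter_tray between -0.012 and 0.012 m and angle between each of vial_pan, vial_bench's own z axis and vertical below 0.2 rad); the robot touches nothing.
It fails at once if a filter cell is lifted, carried or tipped (more than 5 mm off the tray's floor or 0.35 rad over) (z of any of cell_1, cell_2, cell_3 in the frame of filter_tray above 0.009 m or angle between any of cell_1, cell_2, cell_3's own z axis and vertical above 0.35 rad).
It fails at once if a filter cell is pressed or squeezed hard (over 20 N) (contact force between the fingers and cell_1 above 20 N or contact force between the fingers and cell_2 above 20 N or contact force between the fingers and cell_3 above 20 N).
It fails at once if a vial is moved more than 15 mm or tipped over (distance of any of vial_pan, vial_bench from where it was at the start of the episode above 0.015 m or angle between any of vial_pan, vial_bench's own z axis and vertical above 0.35 rad).
It fails at once if the tweezers or the lamp are moved more than 20 mm (distance of any of tweezers, lamp from where it was at the start of the episode above 0.02 m).
It also fails if it takes over 61 s, if anything falls off the work surface, if the arm or the gripper's body presses on something with over 40 N, if the wrist force passes 120 N, or if a joint passes its speed limit or range.

## Robot

A 6-joint arm with a two-finger parallel gripper is mounted at the origin on a cart in front of the work surface, level with it; the furniture and walls round the work are solid. World frame = base frame: x ahead of the robot, y to its left, z up, the work surface at z = 0. Lengths are in m, angles in degrees, forces in N, time in s.
With the tool pointing down it reaches from about 0.325 to 0.85 m from the base axis. Payload 15.5 kg.
Tool frame: the origin (TCP) lies midway between the tips of the shut fingers; the grasp point (between the pads) lies 19 mm behind it; y points along the fingers, x is the direction in which the jaws open and shut, and the axes are right-handed (so a half turn about y gives the same grasp; the last joint's range is limited). The gripper opens to 91 mm and grips with 3 to 60 N. Pads are 32 mm wide; open, the fingers measure 118 mm over their backs; the gripper's body (76 mm by 178 mm) begins 60 mm behind the grasp point.
Start: joints at [69.987, 28.281, 77.091, -0, 74.628, -5.472], TCP at [0.157, 0.605, 0.214] pointing down, gripper open.
Joint ranges: [-166.48, 166.48], [-47.26, 123.95], [12.59, 153.08], [-70.14, 250.14], [6.76, 159.57], [-176.63, 176.63]. Speed limits (degrees/s): [108.29, 108.29, 147.25, 172.46, 172.46, 172.46].

## Interface

Orientations are given as a 3x3 rotation matrix whose columns are the frame's x, y, z axes.
In Python, from bench import ctrl gives the robot as it stands. The module is installed in compiled form; this text tells all that it offers. Calls block until the motion is done:
- ctrl.goto(position, orientation): joint-space move of the TCP to a pose.
- ctrl.move_l(position, vel=0.15, ori=None, contact_N=None): straight line of the TCP; ori=None keeps the orientation; vel is the mean speed in m/s. With contact_N (N) it stops when the force on the tool has changed by that much, and returns True; else False.
- ctrl.movej(angles): joint-space move.
- ctrl.command_gripper(opening): opening from 0.0 (shut) to 1.0 (fully open); the grip force is fixed at half the most; returns when the fingers have stopped.
- ctrl.sleep(seconds).
- ctrl.ik(position, orientation): joint angles nearest the present ones, or None.
- ctrl.read_camera(name): name is "scene" or "top" or "wrist"; returns the picture (420x560x3 uint8, blue, green, red); there is no depth.
- ctrl.camera_params(name): a dict with "fx", "fy", "cx", "cy" (pixels), "D" ([k1, k2, p1, p2, k3] as OpenCV has them; the pictures are not rectified), "pose" (4x4, takes a point from camera to world coordinates); the wrist camera has in their place "T_tool_cam" (4x4, takes a point from camera to tool coordinates, whose origin is the TCP and whose axes are the tool frame's). Camera axes: x right, y up, looking along -z (the intrinsics and any distortion apply to the point x, -y, -z); pixel columns grow to the right and rows downward; lengths in m; the calibration is good to about 2 mm. A picture is of the moment at which its call begins: read the wrist's pose just before it. camera_params takes no time and is no camera call.
A pose or a line that the arm cannot do raises ctrl.MotionError and nothing moves.
- ctrl.sign_off(): hands the job in, once; it reports no verdict.
Readings, each from a call of its own:
- ctrl.current_t(): time.
- ctrl.current_q(): joint angles.
- ctrl.current_dq(): joint speeds.
- ctrl.current_effort(): joint torques, N m.
- ctrl.current_tool_pos(): TCP position.
- ctrl.current_eef_rot(): TCP orientation.
- ctrl.current_contact_force(): force on the tool from outside, world axes, zero at the start.
- ctrl.current_wrist_torque(): the same for the moment, N m.
- ctrl.current_grip_width(): opening from 0.0 (shut) to 1.0 (fully open).
Only numpy, scipy, OpenCV 4.12 (cv2) and the standard library are available. Lean on these libraries where they do the work, as an engineer would, in place of code of your own. Each camera call takes 0.05 s, during which the arm holds its last target.

## Working session

There is one attempt and no reset: what is moved stays moved. The work goes in short steps, each a Python script; the robot and the scene stay as the last script left them, time stands still between calls to the robot, and variables do not carry over. Pictures are saved under pics/ and viewed, and the job is handed in when it is done.

```bash
mkdir -p pics; python3 - <<'E'
from bench import ctrl
import cv2
print(ctrl.current_t(), ctrl.current_tool_pos(), ctrl.current_eef_rot(), ctrl.current_grip_width())
for n in ["scene","top","wrist"]:
    p=ctrl.camera_params(n); print(n,p)
    cv2.imwrite(f"pics/{n}0.png",ctrl.read_camera(n))
print(ctrl.current_t())
E
```

```text
0.0 [0.15678838 0.60461558 0.21330178] [[ 2.51095452e-01 -4.57021602e-04 -9.67962223e-01]
 [ 9.67961487e-01 -1.20157723e-03  2.51095828e-01]
 [-1.27783759e-03 -9.99999174e-01  1.40668730e-04]] 0.9982469173529572
scene {'fx': 497.5388379721454, 'fy': 497.5388379721454, 'cx': 284.7598332257285, 'cy': 216.4260899962214, 'D': array([0.01731358, 0.        , 0.        , 0.        , 0.        ]), 'pose': array([[-0.44006999,  0.44944075, -0.77739399, -0.33444217],
       [-0.89795298, -0.22444213,  0.37855801,  0.58159308],
       [-0.00434056,  0.86465527,  0.50234691,  0.61967375],
       [ 0.        ,  0.        ,  0.        ,  1.        ]])}
top {'fx': 521.300086619412, 'fy': 521.300086619412, 'cx': 275.98114701471906, 'cy': 209.3454056876017, 'D': array([0.01852544, 0.        , 0.        , 0.        , 0.        ]), 'pose': array([[ 6.77770276e-02,  9.73837391e-01, -2.16903230e-01,
         2.60214440e-01],
       [-9.97699781e-01,  6.58960628e-02, -1.59014492e-02,
         1.30552690e-01],
       [-1.19235695e-03,  2.17482058e-01,  9.76063590e-01,
         1.41818408e+00],
       [ 0.00000000e+00,  0.00000000e+00,  0.00000000e+00,
         1.00000000e+00]])}
wrist {'fx': 323.3750909460256, 'fy': 323.3750909460256, 'cx': 279.9188841046536, 'cy': 217.2909695121096, 'D': array([-0.06953247,  0.        ,  0.        ,  0.        ,  0.        ]), 'T_tool_cam': array([[ 9.99999457e-01,  1.02608111e-03,  1.82272919e-04,
        -4.47535527e-04],
       [-9.12484747e-05,  2.60438650e-01, -9.65490394e-01,
        -1.70659114e-01],
       [-1.03814237e-03,  9.65489853e-01,  2.60438602e-01,
         7.50234082e-02],
       [ 0.00000000e+00,  0.00000000e+00,  0.00000000e+00,
         1.00000000e+00]])}
0.15
```

View pics/top0.png

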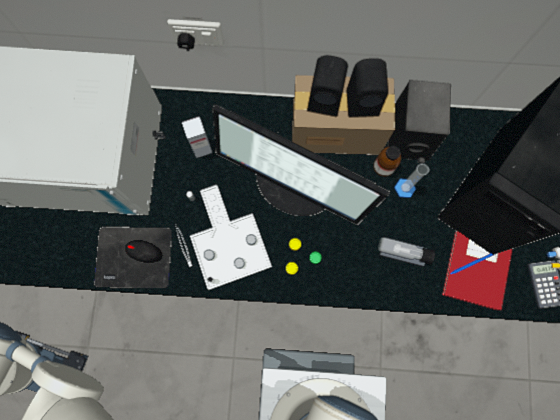

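View pics/scene0.png

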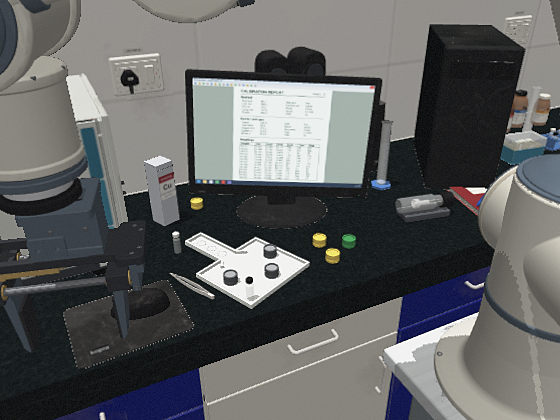

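View pics/wrist0.png

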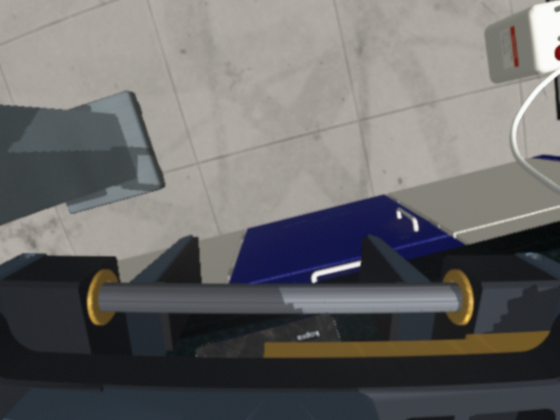

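```bash
cat > h.py <<'E'
import numpy as np, cv2
from bench import ctrl
def ray(p,uv,pose):
    K=np.array([[p["fx"],0,p["cx"]],[0,p["fy"],p["cy"]],[0,0,1.]])
    n=cv2.undistortPoints(np.array(uv,float).reshape(-1,1,2),K,np.array(p["D"])).reshape(-1,2)
    d=np.c_[n[:,0],-n[:,1],-np.ones(len(n))]
    return pose[:3,3], d@pose[:3,:3].T
def onplane(p,uv,pose,z):
    o,d=ray(p,uv,pose); t=(z-o[2])/d[:,2]; return o+d*t[:,None]
def proj(p,P,pose):
    K=np.array([[p["fx"],0,p["cx"]],[0,p["fy"],p["cy"]],[0,0,1.]])
    c=(np.atleast_2d(P)-pose[:3,3])@pose[:3,:3]; c=c*[1,-1,-1]
    return cv2.projectPoints(c,np.zeros(3),np.zeros(3),K,np.array(p["D"]))[0].reshape(-1,2)
def wrist():
    p=ctrl.camera_params("wrist")
    T=np.eye(4);T[:3,:3]=ctrl.current_eef_rot();T[:3,3]=ctrl.current_tool_pos()
    im=ctrl.read_camera("wrist"); return im,p,T@np.array(p["T_tool_cam"])
E
python3 - <<'E'
from h import *
im=cv2.imread("pics/top0.png")
c=im[170:300,160:340]; cv2.imwrite("pics/topcrop.png",cv2.resize(c,None,fx=4.4,fy=4.4,interpolation=cv2.INTER_CUBIC))
p=ctrl.camera_params("top")
names=["pan corner tl","br","slot top","cells","","","vialpan","vialb","mon","twz","twz"]
for n,q in zip(names,onplane(p,[[190,240],[271,266],[209,186],[251,239],[239,263],[209,254],[210,282],[190,198],[215,145],[177,226],[190,266]],p["pose"],0.015)): print(n,q.round(3))
p=ctrl.camera_params("scene")
E
```

```text
pan corner tl [0.471 0.381 0.015]
br [0.415 0.156 0.015]
slot top [0.626 0.344 0.015]
cells [0.485 0.216 0.015]
 [0.417 0.243 0.015]
 [0.436 0.326 0.015]
vialpan [0.362 0.316 0.015]
vialb [0.588 0.393 0.015]
mon [0.747 0.339 0.015]
twz [0.507 0.421 0.015]
twz [0.401 0.374 0.015]
```

View pics/topcrop.png

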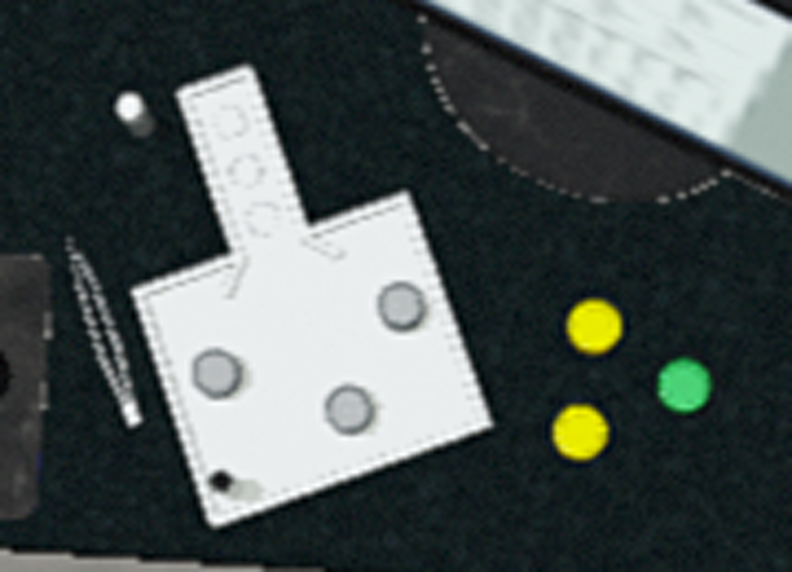

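```bash
cat >> h.py <<'E'
MOD=np.array([[-150,90],[-150,-90],[5,-90],[5,-24],[117,-24],[117,24],[5,24],[5,90]])/1000.
def rigid(M,W):
    mc,wc=M.mean(0),W.mean(0); H=(M-mc).T@(W-wc); a=np.arctan2(H[0,1]-H[1,0],H[0,0]+H[1,1])
    R=np.array([[np.cos(a),-np.sin(a)],[np.sin(a),np.cos(a)]]); return a,R,wc-R@mc
def tray_fit(mask,p,pose,z=0.011,eps=4):
    cs,_=cv2.findContours(mask,cv2.RETR_EXTERNAL,cv2.CHAIN_APPROX_NONE)
    c=max(cs,key=cv2.contourArea); ap=cv2.approxPolyDP(c,eps,True).reshape(-1,2)
    return c,ap
E
python3 - <<'E'
from h import *
im=cv2.imread("pics/top0.png"); p=ctrl.camera_params("top")
hsv=cv2.cvtColor(im,cv2.COLOR_BGR2HSV)
m=((hsv[...,2]>150)&(hsv[...,1]<60)).astype(np.uint8)*255
roi=np.zeros_like(m); roi[175:300,178:280]=1; m=m*roi
c,ap=tray_fit(m,p,p["pose"],eps=3)
print(ap.tolist())
W=onplane(p,ap,p["pose"],0.011)[:,:2]
if len(ap)==8:
    best=None
    for s in range(8):
      for d in (1,-1):
        Wm=np.roll(W[::d],s,0); a,R,t=rigid(MOD,Wm); e=np.sqrt((((MOD@R.T+t)-Wm)**2).sum(1))
        if best is None or e.max()<best[0].max(): best=(e,a,t,R)
    print(best)
    e,a,t,R=best
    for uv in [(251,239),(239,263),(209,254),(210,282),(190,195)]:
        print(((onplane(p,[uv],p["pose"],.024)[0,:2]-t)@R*1000).round())
E
```

```text
[[216, 185], [200, 191], [213, 226], [190, 236], [207, 288], [271, 266], [252, 214], [230, 221]]
(array([0.0034145 , 0.00051445, 0.0017042 , 0.00209326, 0.00205979,
       0.00267457, 0.00345877, 0.0019803 ]), np.float64(0.4149027646469984), array([0.51616053, 0.29916193]), array([[ 0.91515552, -0.40310095],
       [ 0.40310095,  0.91515552]]))
[-64. -64.]
[-114.  -12.]
[-64.  56.]
[-136.   77.]
[109.  54.]
```

```bash
cat >> h.py <<'E'
def ori(a):  # tool z = -(push dir at yaw a), tool y down
    return np.array([[-np.sin(a),0,-np.cos(a)],[np.cos(a),0,-np.sin(a)],[0,-1,0]])
E
python3 - <<'E'
from h import *
a=0.415;t=np.array([.5162,.2992]);R=np.array([[np.cos(a),-np.sin(a)],[np.sin(a),np.cos(a)]])
P=np.r_[t+R@[0.0,0],0.22]
print(ctrl.ik(P,ori(a)))
ctrl.goto(P,ori(a))
ctrl.command_gripper(0.0)
im,p,pose=wrist(); cv2.imwrite("pics/w1.png",im); np.save("w1pose.npy",pose)
print(ctrl.current_t(),ctrl.current_tool_pos(),ctrl.current_q())
E
```

```text
[ 2.43644886e+01  2.56533077e+01  8.07938992e+01 -2.54444375e-14
  7.35527931e+01 -8.94132599e+01]
3.2917 [0.51619157 0.29920106 0.21998775] [ 2.43649177e+01  2.56541856e+01  8.07944380e+01 -1.33057519e-06
  7.35529283e+01 -8.94144629e+01]
```

View pics/w1.png

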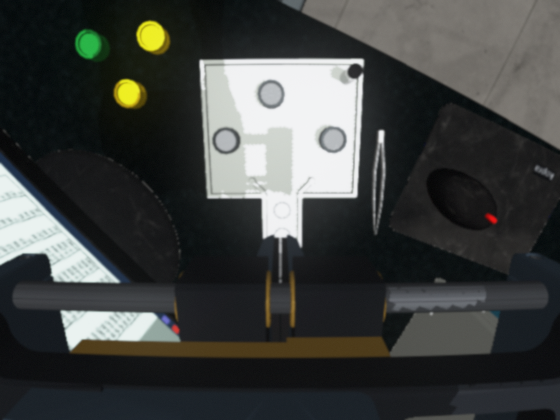

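```bash
python3 - <<'E'
from h import *
im=cv2.imread("pics/w1.png"); p=ctrl.camera_params("wrist"); pose=np.load("w1pose.npy")
c=im[40:260,180:400]; cv2.imwrite("pics/w1c.png",cv2.resize(c,None,fx=2.7,fy=2.7,interpolation=cv2.INTER_CUBIC))
a=0.415;t=np.array([.5162,.2992]);R=np.array([[np.cos(a),-np.sin(a)],[np.sin(a),np.cos(a)]])
hsv=cv2.cvtColor(im,cv2.COLOR_BGR2HSV)
m=((hsv[...,2]>130)&(hsv[...,1]<70)).astype(np.uint8)*255
roi=np.zeros_like(m); roi[50:235,195:370]=1; m=m*roi
m=cv2.morphologyEx(m,cv2.MORPH_CLOSE,np.ones((5,5)))
c,ap=tray_fit(m,p,pose,eps=5); print(ap.tolist())
M=[];W=[]
for q,w in zip(ap,onplane(p,ap,pose,.011)[:,:2]):
    l=(w-t)@R; d=np.linalg.norm(MOD-l,axis=1); print(q,(l*1000).round(1))
    if d.min()<.008: M.append(MOD[d.argmin()]);W.append(w)
a2,R2,t2=rigid(np.array(M),np.array(W)); print(a2,t2,((np.array(M)@R2.T+t2-W)*1000).round(1))
# cells: non-white blobs inside pan
g=hsv[...,2]
inner=np.zeros_like(m); q=proj(p,np.c_[(np.array([[-143,83],[-143,-83],[-2,-83],[-2,83]])/1000)@R2.T+t2,np.full(4,.008)],pose); cv2.fillPoly(inner,[q.astype(np.int32)],255)
g=cv2.GaussianBlur(im,(3,3),0)[...,1]
e=((g<125)&(inner>0)).astype(np.uint8)*255
cv2.imwrite("pics/w1e.png",e)
for k in cv2.findContours(e,cv2.RETR_EXTERNAL,cv2.CHAIN_APPROX_NONE)[0]:
    if cv2.contourArea(k)>60:
        (u,v),r=cv2.minEnclosingCircle(k); w=onplane(p,[(u,v)],pose,.018)[0,:2]
        print((u,v,r),cv2.contourArea(k),((w-t2)@R2*1000).round(1))
E
```

```text
[[362, 59], [200, 60], [207, 197], [260, 198], [262, 234], [301, 234], [304, 197], [355, 197], [363, 75], [350, 78], [347, 69], [363, 66]]
[362  59] [-152.    90.7]
[200  60] [-151.1  -86.8]
[207 197] [  2.2 -86.9]
[260 198] [  3.5 -23.2]
[262 234] [ 48.8 -21.6]
[301 234] [48.9 26.6]
[304 197] [ 2.4 29.4]
[355 197] [ 2.4 90.7]
[363  75] [-135.3   92.6]
[350  78] [-132.    78.3]
[347  69] [-141.4   74.5]
[363  66] [-144.8   92.1]
0.410703964173495 [0.51435921 0.30060023] [[ 0.4  2.3]
 [-0.1 -0.6]
 [ 1.6 -0.5]
 [-0.3  1.2]
 [ 2.8 -2.5]
 [ 1.2  1.9]
 [-5.7 -1.9]]
(225.86170959472656, 140.0957489013672, 13.498186111450195) 511.5 [-63.2 -62.6]
(352.72222900390625, 71.72222137451172, 5.74841833114624) 73.5 [-136.7   76.9]
```

View pics/w1c.png

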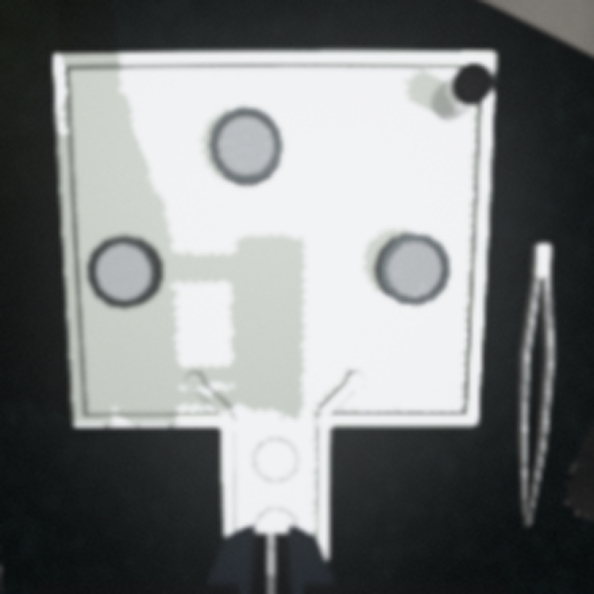

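View pics/w1e.png

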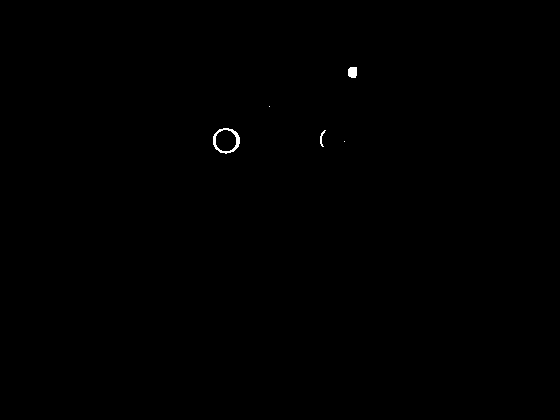

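```bash
cat >> h.py <<'E'
A=0.4127; T=np.array([.5151,.3005])
def setT(a,t):
    global A,T; A=a;T=np.array(t)
def R2():
    return np.array([[np.cos(A),-np.sin(A)],[np.sin(A),np.cos(A)]])
def w(x,y,z): return np.r_[T+R2()@[x/1000,y/1000],z/1000]   # tray mm -> world
def loc(P): return (np.atleast_2d(P)[:,:2]-T)@R2()*1000
ORI=lambda: ori(A+np.pi)
E
python3 - <<'E'
from h import *
P=w(-114,-46,90); print(ctrl.ik(P,ORI()))
ctrl.goto(P,ORI())
im,p,pose=wrist(); cv2.imwrite("pics/w2.png",im); np.save("w2pose.npy",pose)
print(ctrl.current_t(),ctrl.current_tool_pos(),ctrl.current_contact_force())
print(proj(p,[ctrl.current_tool_pos()],pose))
E
```

```text
[ 1.92105082e+01  2.69372630e+01  1.05384696e+02 -2.54444375e-14
  4.76780407e+01  8.55645400e+01]
6.025 [0.42924409 0.21270449 0.09006802] [-0.4910041  -0.15469292  0.79684071]
[[281.29843909 261.06960444]]
```

View pics/w2.png

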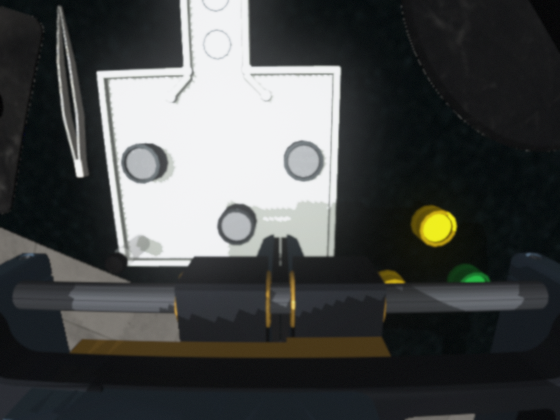

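```bash
cat > meas.py <<'E'
from h import *
def edges(im):
    return im
def cells(im,p,pose,box=None):
    # cells: gray glass+dark ring on white: hough on gray
    g=cv2.cvtColor(im,cv2.COLOR_BGR2GRAY); out=[]
    g=cv2.resize(g,None,fx=2,fy=2,interpolation=cv2.INTER_CUBIC)
    poly=proj(p,np.array([w(-147,87,11),w(-147,-87,11),w(0,-87,11),w(0,-22,11),w(116,-22,11),w(116,22,11),w(0,22,11),w(0,87,11)]),pose)
    # local expected radius
    dep=-(np.c_[w(-60,0,24)-pose[:3,3]].T@pose[:3,:3])[0,2]
    r=2*p["fx"]*.015/dep
    h=cv2.HoughCircles(g,cv2.HOUGH_GRADIENT,1,r*1.5,param1=120,param2=14,minRadius=int(r*.78),maxRadius=int(r*1.3))
    if h is None: return out
    for u,v,rr in h[0]:
        u,v=(u-.5)/2,(v-.5)/2
        if cv2.pointPolygonTest(poly.astype(np.float32),(float(u),float(v)),False)<0: continue
        out.append((loc(onplane(p,[(u,v)],pose,.024))[0].round(1),round(u),round(v),round(rr/2,1)))
    return out
E
python3 - <<'E'
from meas import *
im=cv2.imread("pics/w2.png"); p=ctrl.camera_params("wrist"); pose=np.load("w2pose.npy")
for c in cells(im,p,pose): print(c)
hsv=cv2.cvtColor(im,cv2.COLOR_BGR2HSV)
m=((hsv[...,2]>130)&(hsv[...,1]<60)).astype(np.uint8)*255
m[250:]=0; m[:,:92]=0; m[:,345:]=0
m=cv2.morphologyEx(m,cv2.MORPH_CLOSE,np.ones((5,5)))
c,ap=tray_fit(m,p,pose,eps=4)
print([(q.tolist(),l.tolist()) for q,l in zip(ap,loc(onplane(p,ap,pose,.011)).round(1))])
for uv in [(174,98),(266,96)]: print("lead tip",loc(onplane(p,[uv],pose,.011)))
cr=cv2.resize(im[60:260,90:350],None,fx=3,fy=3,interpolation=cv2.INTER_CUBIC)
for x in (-100,-50,0,50,100):
  pass
mk=im.copy()
pts=[(x,y) for x,y in (MOD*1000)]+[(-15,32.5),(-15,-32.5),(0,18),(0,-18)]
mk=cv2.resize(mk,None,fx=3,fy=3,interpolation=cv2.INTER_CUBIC)
for x,y in pts:
    u,v=proj(p,[w(x,y,11)],pose)[0]*3+1; cv2.circle(mk,(int(u),int(v)),3,(0,0,255),-1)
cv2.imwrite("pics/w2m.png",mk[150:750,250:1050])
E
```

```text
(array([-112.8,  -11.6]), 236, 226, np.float32(18.8))
(array([-63.2, -61.6]), 302, 160, np.float32(20.6))
(array([-63.7,  58.5]), 139, 162, np.float32(18.2))
(array([-139. ,  -45.3]), 280, 258, np.float32(25.0))
(array([13.4, -0.6]), 214, 48, np.float32(17.1))
[([97, 71], [2.6, 89.9]), ([118, 249], [-136.8, 90.4]), ([258, 249], [-136.4, -27.2]), ([268, 235], [-124.3, -35.5]), ([280, 239], [-127.7, -45.3]), ([280, 249], [-136.4, -45.3]), ([280, 238], [-126.8, -45.3]), ([287, 235], [-124.3, -51.0]), ([302, 249], [-136.4, -63.4]), ([333, 249], [-136.5, -88.9]), ([339, 66], [3.7, -87.9]), ([251, 66], [3.6, -24.4]), ([248, 0], [47.6, -23.0]), ([180, 0], [48.6, 24.9]), ([181, 67], [3.6, 26.5])]
lead tip [[-18.00930387  33.06235571]]
lead tip [[-17.2804521  -35.04652854]]
```

View pics/w2m.png

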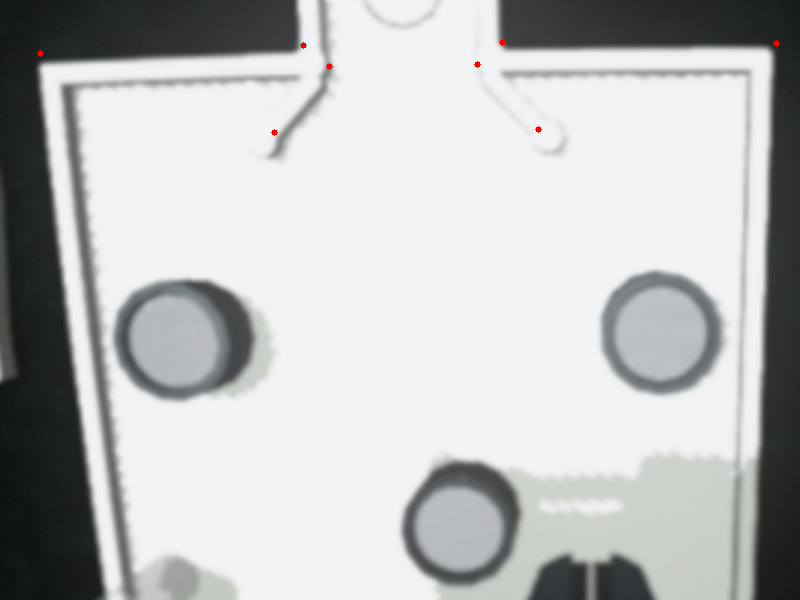

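```bash
python3 - <<'E'
s=open('h.py').read().replace("T=np.array([.5151,.3005])","T=np.array([.5151-.0012*np.cos(.4127),.3005-.0012*np.sin(.4127)])")
open('h.py','w').write(s)
E
cat >> h.py <<'E'
def go(x,y,z,vel=.15,c=None):
    r=ctrl.move_l(w(x,y,z),vel=vel,ori=ORI(),contact_N=c)
    if r: print("CONTACT at",loc(ctrl.current_tool_pos()),ctrl.current_contact_force())
    return r
E
python3 - <<'E'
from meas import *
go(-112,-48,15.5,.12)
go(-112,-28.5,15.5,.05,8)
print(ctrl.current_t(),loc(ctrl.current_tool_pos()),ctrl.current_tool_pos()[2])
im,p,pose=wrist(); cv2.imwrite("pics/w3.png",im)
cv2.imwrite("pics/top3.png",ctrl.read_camera("top"))
for c in cells(im,p,pose): print(c)
E
```

```text
7.3417 [[-111.96845508  -28.20874406]] 0.015579375366159495
(array([-61.4, -61.5]), 348, 174, np.float32(29.8))
(array([-61.8,  55.7]), 118, 176, np.float32(30.9))
(array([-106.7,   -4. ]), 236, 258, np.float32(25.6))
(array([18. ,  2.5]), 214, 0, np.float32(30.7))
```

View pics/w3.png

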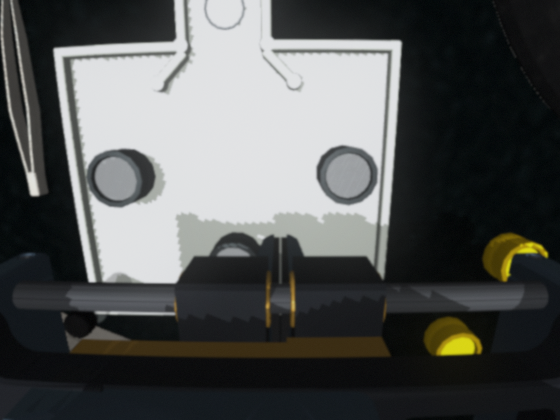

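```bash
python3 - <<'E'
from meas import *
go(-112,-24.3,15.5,.05,8)
go(-112,-34,15.5,.1)
go(-152,-34,15.5,.15)
go(-152,0,15.5,.12)
ctrl.command_gripper(0.11)
im,p,pose=wrist(); cv2.imwrite("pics/w4.png",im)
for c in cells(im,p,pose): print(c)
print(ctrl.current_t(),loc(ctrl.current_tool_pos()))
E
```

```text
(array([-111.9,    1.1]), 278, 194, np.float32(28.8))
(array([-63.1,  55.7]), 164, 95, np.float32(34.2))
(array([-64.8, -57. ]), 399, 98, np.float32(29.2))
9.2167 [[-151.98975286   -0.25616465]]
```

View pics/w4.png

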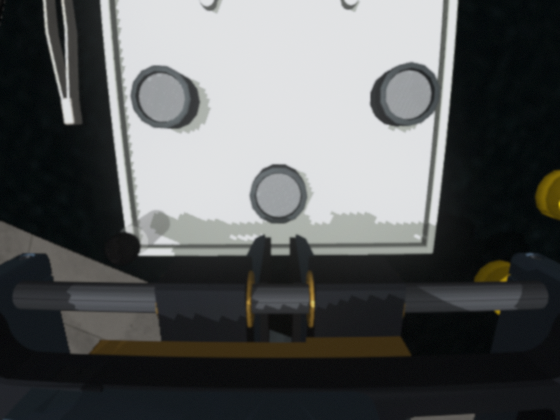

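```bash
python3 - <<'E'
from meas import *
go(-82,0.3,15.5,.07,8)
im,p,pose=wrist(); cv2.imwrite("pics/w5.png",im)
for c in cells(im,p,pose): print(c)
print(ctrl.current_t(),loc(ctrl.current_tool_pos()))
E
```

```text
(array([-49.,   1.]), 280, 207, np.float32(26.0))
(array([-58.9,  52.8]), 182, 226, np.float32(25.4))
(array([-59. , -57.5]), 391, 226, np.float32(28.0))
(array([18.5, -1.4]), 285, 66, np.float32(22.8))
(array([-15.5,  64.6]), 152, 142, np.float32(29.0))
(array([ -1.5, -30.1]), 344, 111, np.float32(24.3))
(array([-19.4,  12.6]), 256, 148, np.float32(33.8))
10.4167 [[-82.5029517    0.31021899]]
```

View pics/w5.png

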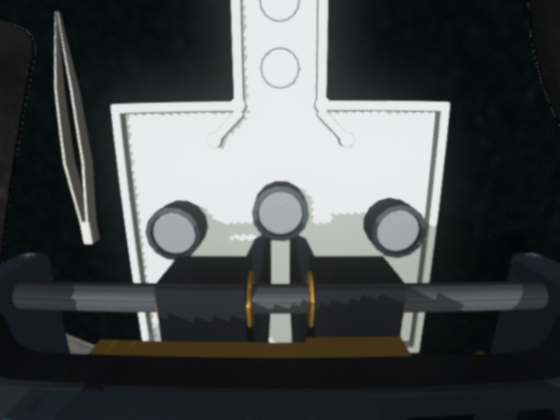

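```bash
python3 - <<'E'
from meas import *
go(-45,0.3,15.5,.07,8)
go(-2,0.3,15.5,.05,8)
im,p,pose=wrist(); cv2.imwrite("pics/w6.png",im)
print(ctrl.current_t(),loc(ctrl.current_tool_pos()),ctrl.current_contact_force())
E
```

```text
12.15 [[-2.3790928   0.32175718]] [-0.23983811 -0.05584927  1.20517437]
```

View pics/w6.png

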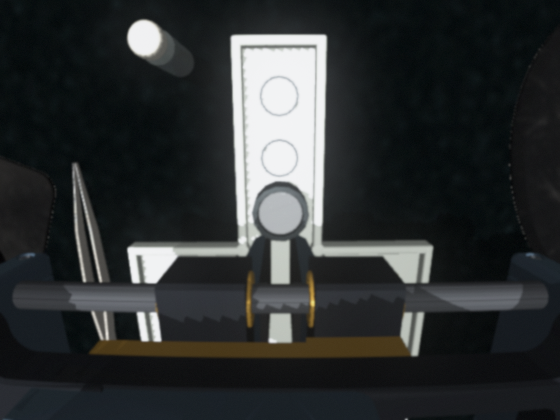

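```bash
python3 - <<'E'
from meas import *
go(-30,0.3,15.5,.15)
go(-45,-20,45,.15)
go(-62,-101,40,.2,15)
im,p,pose=wrist(); cv2.imwrite("pics/w7.png",im)
for c in cells(im,p,pose): print(c)
print(ctrl.current_t(),loc(ctrl.current_tool_pos()),ctrl.current_contact_force())
E
```

```text
(array([27.7, -1.9]), 104, 100, np.float32(21.4))
(array([-59.7,  47.3]), 48, 247, np.float32(24.0))
(array([-56.9, -65.1]), 222, 244, np.float32(22.8))
(array([49.1, -4.8]), 105, 60, np.float32(23.2))
13.5083 [[ -61.80985019 -100.48204897]] [-0.39329678  0.28347491 -0.76178563]
```

View pics/w7.png

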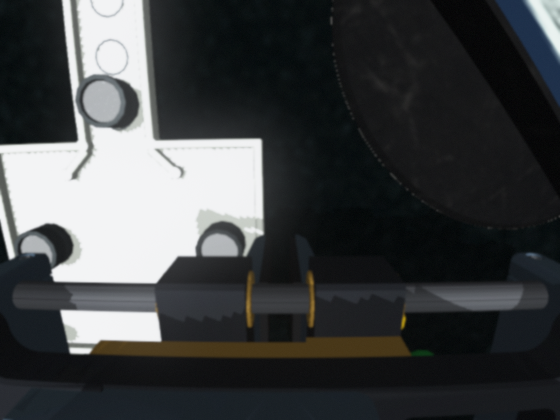

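```bash
python3 - <<'E'
from meas import *
go(-62,-101,15.5,.1,10)
go(-62,-31,15.5,.06,8)
go(-62,-42,15.5,.1)
go(-102,-42,15.5,.15)
go(-102,0.3,15.5,.15)
im,p,pose=wrist(); cv2.imwrite("pics/w8.png",im)
for c in cells(im,p,pose): print(c)
print(ctrl.current_t(),loc(ctrl.current_tool_pos()),ctrl.current_contact_force())
E
```

```text
(array([-61.6,  -0.4]), 284, 195, np.float32(29.6))
(array([-61.8,  53.5]), 178, 196, np.float32(28.4))
(array([26.2,  1. ]), 281, 6, np.float32(24.7))
(array([-114.2,    2.2]), 278, 288, np.float32(35.5))
(array([-18. ,  63.9]), 151, 107, np.float32(31.0))
(array([-90.8,  71. ]), 151, 248, np.float32(25.4))
16.375 [[-101.50356534    0.1916335 ]] [-0.11009665  0.20479383 -0.51485303]
```

View pics/w8.png

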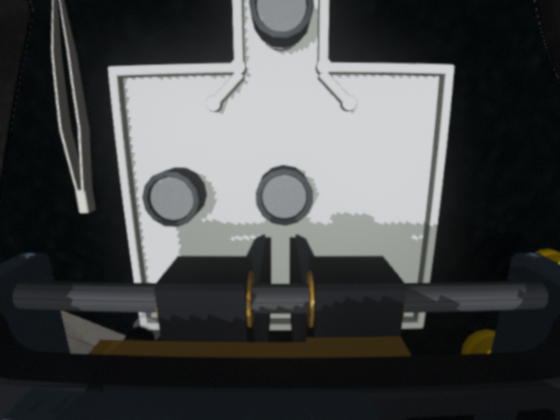

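Cell A is now at (284,195), centred between the lead-in tips (213,102) and (349,102); the first cell is in the slot at (281,8). Next, push it through.

```bash
python3 - <<'E'
from meas import *
go(-60,0.3,15.5,.07,8)
im,p,pose=wrist(); cv2.imwrite("pics/w9a.png",im)
print(cells(im,p,pose)[:2])
if not go(-2,0.3,15.5,.05,8):
    pass
im,p,pose=wrist(); cv2.imwrite("pics/w9.png",im)
print(ctrl.current_t(),loc(ctrl.current_tool_pos()),ctrl.current_contact_force())
E
```

```text
[(array([27.6,  0.6]), 280, 96, np.float32(31.3)), (array([-28.8,   0.7]), 280, 210, np.float32(21.7))]
18.5333 [[-2.22276156  0.33188998]] [-0.84341004 -0.49418952 -0.33986776]
```

View pics/w9.png

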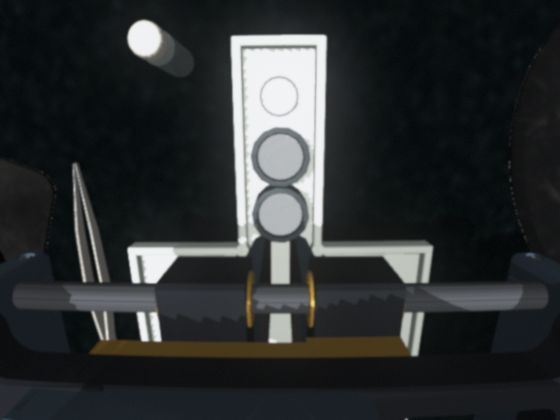

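```bash
python3 - <<'E'
from meas import *
go(-30,0.3,15.5,.15)
go(-45,20,45,.15)
go(-62,97,40,.2,15)
im,p,pose=wrist(); cv2.imwrite("pics/w10.png",im)
for c in cells(im,p,pose): print(c)
print(ctrl.current_t(),loc(ctrl.current_tool_pos()),ctrl.current_contact_force())
E
```

```text
(array([52. ,  7.3]), 446, 53, np.float32(27.8))
(array([26.6,  1.2]), 452, 102, np.float32(20.6))
(array([-58.9,  61.5]), 339, 246, np.float32(23.6))
(array([-115.8,   -1.1]), 427, 326, np.float32(26.1))
(array([-14.1,  -2.2]), 450, 174, np.float32(22.5))
19.8667 [[-61.79103767  96.4696718 ]] [ 0.31304801  0.27682499 -0.65067741]
```

View pics/w10.png

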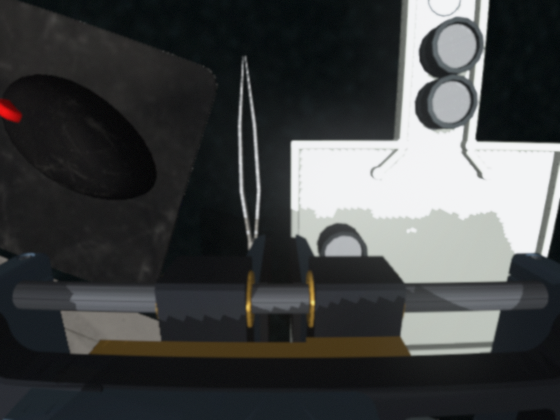

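```bash
python3 - <<'E'
from meas import *
go(-62,95,16.3,.1,10)
go(-62,31.5,16,.06,8)
go(-62,42,15.5,.1)
go(-102,42,15.5,.15)
go(-102,0.3,15.5,.15)
im,p,pose=wrist(); cv2.imwrite("pics/w11.png",im)
for c in cells(im,p,pose): print(c)
print(ctrl.current_t(),loc(ctrl.current_tool_pos()),ctrl.current_contact_force())
E
```

```text
(array([-61.,   2.]), 277, 194, np.float32(26.3))
(array([25.2,  1.2]), 278, 8, np.float32(24.6))
(array([-116.3,    0.6]), 280, 292, np.float32(33.8))
(array([-15.7,  63.2]), 150, 102, np.float32(28.2))
22.6167 [[-101.44185228    0.29380936]] [0.06756346 1.00449726 0.49853214]
```

View pics/w11.png

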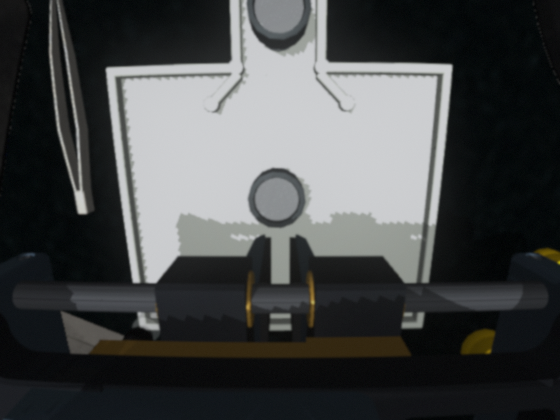

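```bash
python3 - <<'E'
from meas import *
go(-60,0.3,15.5,.07,8)
im,p,pose=wrist(); cv2.imwrite("pics/w12a.png",im)
go(-5,0.3,15.5,.05,8)
im,p,pose=wrist(); cv2.imwrite("pics/w12.png",im)
print(ctrl.current_t(),loc(ctrl.current_tool_pos()),ctrl.current_contact_force())
go(-25,0.3,15.5,.1)
go(-30,0.3,60,.15)
im,p,pose=wrist(); cv2.imwrite("pics/w13.png",im)
for c in cells(im,p,pose): print(c)
print(ctrl.current_t())
E
```

```text
24.7167 [[-5.17192259  0.28251688]] [-0.08354456  1.33647662  0.25396794]
(array([24.3,  1. ]), 280, 160, np.float32(23.2))
(array([53.9,  0.6]), 280, 112, np.float32(24.4))
(array([84.3,  0.9]), 280, 59, np.float32(24.4))
(array([-44.1,   7.9]), 270, 260, np.float32(27.0))
25.5667
```

View pics/w12.png

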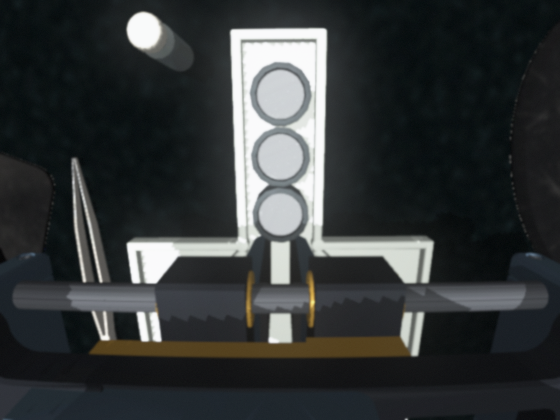

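View pics/w13.png

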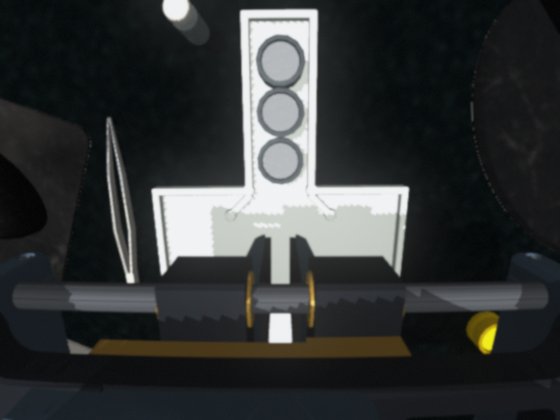

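All three stand in the slot at (280,160), (280,112) and (280,59): x ≈ 24, 54 and 84 mm, y ≈ 1 mm. I'll move up, check the vials from the fixed cameras and sign off.

```bash
python3 - <<'E'
from meas import *
go(-60,0.3,200,.2)
cv2.imwrite("pics/s14.png",ctrl.read_camera("scene"))
t=ctrl.read_camera("top"); cv2.imwrite("pics/t14.png",cv2.resize(t[170:300,160:340],None,fx=4.4,fy=4.4,interpolation=cv2.INTER_CUBIC))
print(ctrl.current_t())
E
```

```text
26.5333
```

View pics/s14.png

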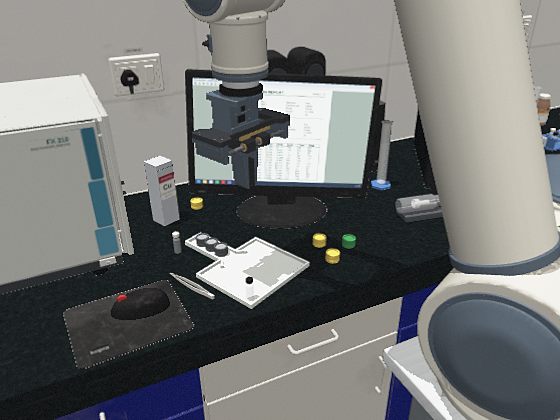

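View pics/t14.png

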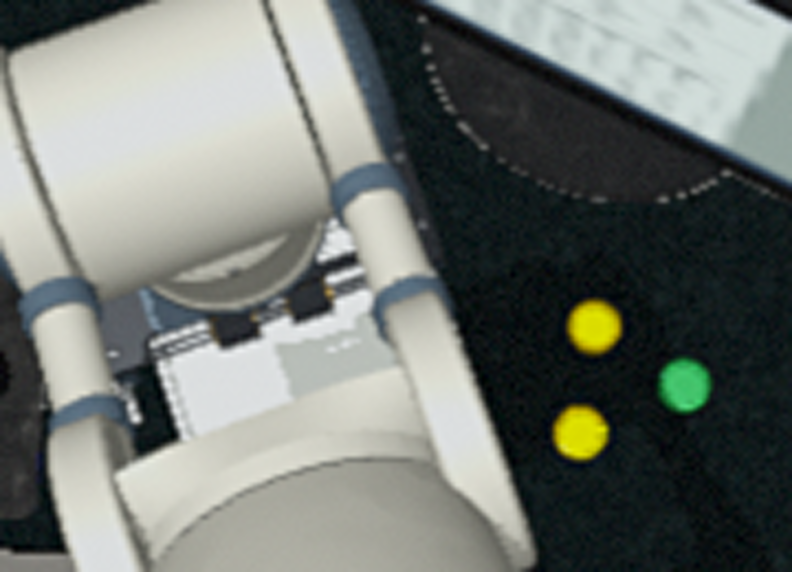

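The scene view shows the three cells upright in the slot, around (210,244). Both vials stand where they were, at (176,242) and (249,287), and the tweezers and lamp look unchanged.

```bash
python3 -c "
from bench import ctrl
ctrl.sign_off(); print(ctrl.current_t())"
```

```text
the job is handed in; nothing more can be done
the job is handed in; nothing more can be done
```

All three filter cells are in the slot, standing flat in a row, and I handed the job in at about 26.5 s of the 61 s allowed. No verdict was reported.

I pushed each cell sideways onto the gate axis with the side of the fingers. Then I pushed it straight through the gate, first with fingertips shut for the sideways nudge, otherwise about 10 mm apart so the cell stayed centred.

- **Cell positions:** the last wrist picture put the cells at tray x ≈ 24, 54 and 84 mm, y ≈ 1 mm, inside the 12–112 mm and ±12 mm limits.
- **Contact:** no push reached its 8 N stop. The readings I took were about 1 N.
- **Other objects:** in the final scene picture both vials stand in place, and the tweezers and lamp look unmoved. I judged this by eye, not by measurement.
- **What didn't check out cleanly:** the arm hid the slot in the last top view, so it confirmed nothing there. The tray position from the top and wrist cameras differed by about 2 mm, so I steered by the gate and cells as seen in the wrist camera. The circle finder also gave a few false hits, which I ignored after looking at the pictures.

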